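# Move the marver from its parking stand to the torch dock

## Robot

A 7-joint arm with a two-finger parallel gripper is mounted at the origin on the work surface. World frame = base frame: x ahead of the robot, y to its left, z up, the work surface at z = 0. Lengths are in m, angles in degrees, forces in N, time in s.
With the tool pointing down it reaches from about 0.375 to 0.925 m from the base axis. Payload 3.1 kg.
Tool frame: the origin (TCP) lies at the very end of the fingers, on their centre line; the grasp point (between the pads) lies 19 mm behind it; z points along the fingers, y is the line along which they close (so a half turn about z gives the same grasp; the last joint's range is limited). The gripper opens to 85 mm and grips with 20 to 120 N. Pads are 22 mm wide; open, the fingers measure 114 mm over their backs; the gripper's body (76 mm by 85 mm) begins 54 mm behind the grasp point. The pads swing forward as they close: fully open they stand 13 mm farther back than shut.
Start: joints at [60.344, 21.939, 2.515, 91.553, -1.026, 66.532, -2.859], TCP at [0.265, -0.594, 0.231] pointing down, gripper open.
Joint ranges: [-149.38, 149.38], [-23.57, 123.04], [-84.95, 90], [0, 143.3], [-89.99, 269.99], [3.08, 112.72], [-163.45, 163.45]. Speed limits (degrees/s): [159.86, 159.86, 180, 180, 180, 180, 180].

## Interface

Orientations are given as [roll, pitch, yaw] about the fixed x, y, z axes, in that order (R = Rz(yaw) Ry(pitch) Rx(roll)).
In Python, from workcell import robot gives the robot as it stands. The module is installed in compiled form; this text tells all that it offers.
- The arm moves only by the tool step_arm, never from a script. Its argument "targets" is a list of rows, each an object of numbers: "x", "y", "z": the shift along the tool's x, y, z in units of 40 mm (1.0 is 40 mm); "spin": the turn about the tool's z in units of 5 degrees (1.0 is 5 degrees); "jaw": the finger opening in mm, from 0 to 85.4. In form: [{"x": .., "y": .., "z": .., "spin": .., "jaw": ..}, ...]. A call has 1 to 5 rows; each row shifts and turns the commanded pose from where the row before left it, along the tool's axes as they then stand; what a row does not reach is not made up. A row lasts 1/8 s, in which the tool goes at most 62.5 mm and 10.7 degrees, less where a joint would pass 70% of its speed; a pose out of reach is approached as far as the arm can. A call is refused whole if a number of a shift passes 1 or a number of a turn 1, either way. A call with a gripper value outside its range is refused whole. The fingers move at their own pace and stop on an object; "newtons" is the grip in N (left out, the last holds). Time passes only in rows, so rows that do not move let the fingers close. It gives the time, the measured TCP pose, the force, the opening and the grip force at its end, in the units of the state.
- robot.observe(): the state, without advancing time (a new reading comes with each control period).
- robot.grab_frame(name): name is "side" or "top" or "wrist"; returns the picture (400x640x3 uint8, blue, green, red); there is no depth.
- robot.calibration(name): a dict with "fx", "fy", "cx", "cy" (pixels), "k1" (the pictures are not rectified: a ray, as slopes to the right and down, at radius r is drawn at 1 + k1 r^2 times it, then the intrinsics apply), "world_from_camera" (4x4, takes a point from camera to world coordinates). Camera axes: x right, y down, z forward; pixel columns grow to the right and rows downward; lengths in m; the calibration is good to about 2 mm. A picture is of the moment at which its call begins: read the wrist's pose just before it. calibration takes no time and is no camera call; for the wrist camera it gives the pose at the moment of the call.
- robot.hand_in(): hands the job in; it is judged then, once.
The state is a dict: "t": time; "joints": joint angles; "joint_vel": joint speeds; "effort": joint torques, N m; "ee_pos": TCP position; "orientation": TCP orientation; "ft_force": force on the tool from outside, world axes, zero at the start; "moment": the same for the moment, N m; "grip_width": opening from 0.0 (shut) to 1.0 (fully open); "grasp_force": force on a finger pad.
Only numpy, scipy, OpenCV 4.12 (cv2) and the standard library are available. Lean on these libraries where they do the work, as an engineer would, in place of code of your own. Each camera call takes 0.05 s, during which the arm holds its last target. There are 200 camera calls.

## Task

Take the graphite marver off its wooden parking stand by pressing the stand's catch and drawing it out of the dovetail, then slide it into the dovetail on top of the bench torch until the torch's catch clicks up behind it, and let go. Feel your way: slide it home gently without forcing or ramming it, and leave the other things on the bench where they are.

Things in the scene. Friction and masses are not known exactly. Their poses are not given: they have to be found in the camera images.
- marver: Marver, 0.42 kg +-20 %, starts latched home in the stand. Origin: centre of its foot's underside; +x = nose, the sliding-in direction. Oiled steel dovetail foot x -30..30 mm, z 0..16, sides undercut 30 deg from vertical, 38 mm wide at the bottom (nose 8 mm: 33 mm, underside chamfered), 21 at the top. Deck x -34..40, y +-32, z 16..22. Black graphite block on the deck x 8..40, y +-30, z 22..32.
- marver_fin (a point): Middle of the marver's upright steel grip fin, at marver x -14, y 0, z 44 mm. Fin 24 mm along x, 14 mm thick (y), from the deck at z 22 up to z 58. Grip across y from above with this point between the pads (fingertips then about 3 mm above the deck).
- stand: Fixed wooden parking stand with aluminium dovetail channel. Origin on the bench under it; +x = sliding-in direction, open mouth at -x. Channel floor 50 mm up, x -59..64 mm. Rails x -55..32 (the first 16 mm flare out), tops 14.5 mm above the floor, play 1.9 mm each side and 3 mm upwards: the marver leaves only along -x, free after 87 mm. Flared guides x -68..-53, 48 to 58 mm apart.
- stand_home (a point): Stand x 0, y 0, z 50 mm, on the channel floor: the marver's origin when latched (0.5 mm slack). A sprung ejector at the inner end pushes it towards -x with about 6.5 N here; on pressing the catch it pops the marver 13 to 21 mm out and pushes no farther. Rigid stops 2.5 mm beyond home (+x).
- stand_pad (a point): Centre of the top of the stand's steel catch pad, unpressed (the point stays put), at stand x -83, y 0, z 49 mm: 26 (x) by 30 mm (y), standing out at the mouth, air below. Pressing it straight down 5 mm or more frees the marver; takes about 2 to 6 N. Its own stop is at 8 mm.
- stand_catch (a joint): Stand's catch, m pressed down: 0 = sprung up (tooth 5 mm above the channel floor, behind the foot's tail when home), 0.005 = tooth level with the floor, 0.008 = stop. The foot holds it at about 0.005 while lying over the tooth.
- torch: Fixed bench torch: brass barrel along x, steel nozzle at +x, on its back the same dovetail channel. Origin on the bench under it; +x = sliding-in direction, open mouth at -x. Channel floor 100 mm up; floor, rails, guides, play, tooth and ejector as on the stand, but the catch pad (x about -83), ejector and stops are set together up to 9 mm farther in or out along x (see torch_home).
- torch_home (a point): Torch x 0, y 0, z 100 mm, on the channel floor. The marver latches with its origin anywhere from 9 mm short of to 9 mm past this point along x (setting differs, not measured); rigid stops 2.5 mm beyond that latching place. Sliding in takes a few N over the tooth, about 6 to 12 N over the last 13 mm against the ejector, then rises steeply at the stops. Over 45 N is ramming.
- torch_catch (a joint): Torch's catch, m pressed down: 0 = up, about 0.005 = held down by the marver's foot lying over the tooth; it springs to 0 when the marver is home. Let go before that and the ejector pushes the marver back out.
- spool: Bystander: steel wire spool, 80 mm across, 46 mm high, standing loose. Origin: centre of its underside.
- paddle: Bystander: loose hand paddle lying along its x: wooden handle x -88..17 mm, 18 mm thick, graphite blade x 17..92, 45 mm wide, 12 mm thick. Origin: on the bench under its axis.
- rodjar: Bystander: glass jar 72 mm across, 100 mm high, with glass rods standing to about 220 mm. Origin: centre of its underside.
- beadtray: Bystander: white ceramic bead tray 110 x 150 x 30 mm with six compartments. Origin: centre of its underside.
Mind the look-alikes: they are no part of the job. Leave any pink look-alike of the stand alone.

How it is judged (in metres and radians):
On the way, in this order (a step that is already met when the one before it is completed fails the run):
1. the stand's catch is pressed and the marver pops loose (x of marver in the frame of stand below -0.008 m and value of joint stand_catch above 0.003 m), for 0.1 s.
2. the marver is drawn right out of the stand (horizontal distance between marver and stand above 0.1 m), for 0.1 s.
At the end, for the whole second after the job is handed in: The marver lies in the torch's dovetail (within 3 mm across, 4 mm in height, 5 degrees), fully in, with the torch's catch up behind it (less than 2 mm down), released and at rest (x of marver in the frame of torch between -0.0125 and 0.0135 m and y of marver in the frame of torch between -0.003 and 0.003 m and z of marver in the frame of torch between 0.096 and 0.104 m and angle between the x axis of marver and the x axis of torch, either way round below 0.09 rad and value of joint torch_catch below 0.002 m and linear speed of marver below 0.01 m/s); the robot touches nothing.
It fails at once if the marver is rammed: more than 45 N between marver and torch (contact force between marver and torch above 45 N).
It fails at once if the marver is forced: more than 45 N between marver and stand (contact force between marver and stand above 45 N).
It fails at once if another thing on the bench is disturbed (moved more than 20 mm) (distance of any of spool, paddle, rodjar, beadtray from where it was at the start of the episode above 0.02 m).
It also fails if it takes over 72 s, if anything falls off the work surface, if the arm or the gripper's body presses on something with over 40 N, if the wrist force passes 120 N, or if a joint passes its speed limit or range.

## Working session

There is one attempt and no reset: what is moved stays moved. The work goes in short steps, Python scripts to look and compute and a tool call to move; the robot and the scene stay as the last step left them, time stands still between calls to the robot, and variables do not carry over. Pictures are saved under pics/ and viewed, at most 10 in all, crops included, and the job is handed in when it is done.

Besides the shell and the picture viewer there is one more tool, called after "Request:" as name(argument=value, ...), one argument or row to a line, values as JSON. step_arm: Moves the arm, as the interface text tells. Its arguments: {"type":"object","properties":{"targets":{"type":"array"},"newtons":{"type":"number"}},"required":["targets"]}

```bash
mkdir -p pics
cat > h.py <<'E'
import numpy as np, cv2
from workcell import robot
def save(n,f):
    c=robot.calibration(n); im=robot.grab_frame(n); cv2.imwrite(f'pics/{f}.png',im); np.save(f'pics/{f}.npy',c,allow_pickle=True); return im,c
def load(f): return np.load(f'pics/{f}.npy',allow_pickle=True).item()
def ray(c,u,v):
    a=np.array([(u-c['cx'])/c['fx'],(v-c['cy'])/c['fy']]); p=a.copy()
    for _ in range(20): p=a/(1+c['k1']*(p@p))
    T=np.array(c['world_from_camera']); d=T[:3,:3]@np.array([*p,1.]); return T[:3,3],d
def atz(c,u,v,z):
    o,d=ray(c,u,v); return o+d*(z-o[2])/d[2]
def tri(*obs):
    A=np.zeros((3,3));b=np.zeros(3)
    R=[ray(*o) for o in obs]
    for o,d in R:
        d=d/np.linalg.norm(d);P=np.eye(3)-np.outer(d,d);A+=P;b+=P@o
    x=np.linalg.solve(A,b)
    return x,[np.linalg.norm(np.cross(x-o,d/np.linalg.norm(d))) for o,d in R]
def proj(c,p):
    T=np.linalg.inv(np.array(c['world_from_camera'])); q=T[:3,:3]@np.asarray(p)+T[:3,3]; s=q[:2]/q[2]; s=s*(1+c['k1']*(s@s))
    return np.array([s[0]*c['fx']+c['cx'],s[1]*c['fy']+c['cy']])
E
python3 - <<'E'
from h import *
a,c=save('top','top0'); b,d=save('side','side0')
for k in (c,d): print(k['fx'],k['k1'],np.round(k['world_from_camera'],3).tolist())
print(robot.observe())
E
```

```text
442.5876180949673 -0.11808972420807595 [[0.023, -0.993, 0.114, 0.409], [-0.999, -0.026, -0.031, 0.011], [0.033, -0.113, -0.993, 1.344], [0.0, 0.0, 0.0, 1.0]]
499.0048195116921 0.0018985459299494078 [[-0.97, -0.121, 0.211, 0.245], [-0.242, 0.556, -0.795, 1.138], [-0.022, -0.822, -0.569, 0.937], [0.0, 0.0, 0.0, 1.0]]
{'t': 0.1, 'joints': array([60.34593332, 21.98819459,  2.508022  , 91.64008232, -1.0274442 ,
       66.53233838, -2.86096199]), 'joint_vel': array([-0.0414844 , -0.04640479,  0.13632075, -0.29885272,  0.02770701,
       -0.03175955, -0.05190194]), 'effort': array([ 2.51452620e-03, -4.34726965e+01,  1.02923490e+00, -2.50455397e+01,
        1.09050603e-02,  5.44828858e-03,  7.96551348e-06]), 'ee_pos': array([ 0.26459512, -0.59276492,  0.23000132]), 'orientation': array([-1.79861842e+02,  4.22416192e-03,  2.40558445e+01]), 'ft_force': array([ 0.48776971,  0.81859926, -0.753892  ]), 'moment': array([-0.04963962, -0.05379366,  0.02300635]), 'grasp_force': 0.0, 'grip_width': 1.003520413506206}
```

View pics/top0.png

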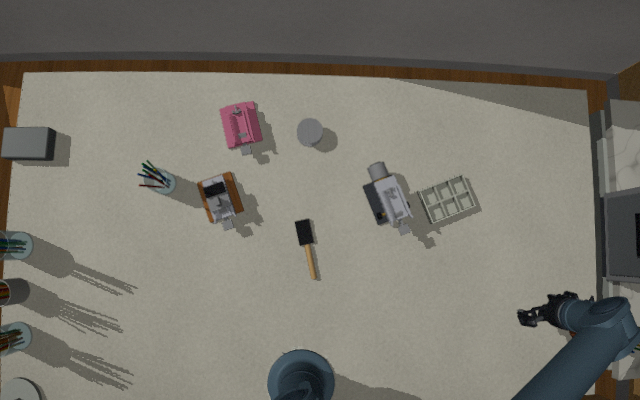

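View pics/side0.png

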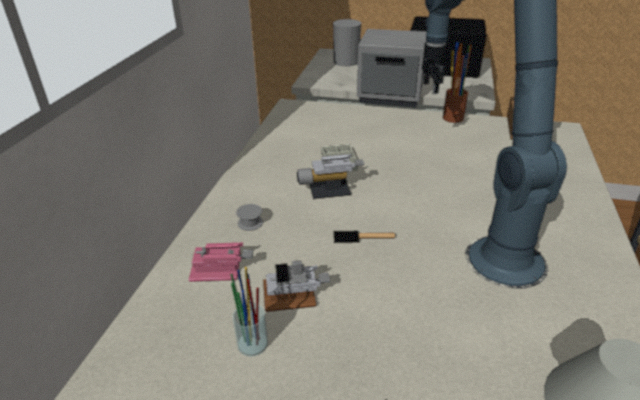

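The top view shows the wooden stand holding the marver at about (220,200), with its catch pad at (227,224). The torch is at (388,198), with its nozzle at (377,170) and pad at (404,228). Both mouths face the robot, and the pink look-alike is at (240,125). The side view agrees: stand at (290,285), torch at (330,170).

Run:
```python
from h import *
c=load('top0')
for n,u,v,z in [('pad',227,224,.05),('marver',220,198,.08),('tpad',404,228,.1),('tnoz',377,170,.09),('tmid',388,198,.1),('spool',309,132,.04),('jar',158,178,.05),('paddle',306,245,.02),('tray',447,199,.03)]:
    p=atz(c,u,v,z); print(n,np.round(p,3),np.hypot(*p[:2]).round(3))
w=robot.calibration('wrist'); T=np.array(w['world_from_camera']); s=robot.observe()
from scipy.spatial.transform import Rotation as R
Rt=R.from_euler('xyz',s['orientation'],degrees=True).as_matrix()
print(w['fx'],w['k1'],'cam in tool',np.round(Rt.T@(T[:3,3]-s['ee_pos']),3),np.round(Rt.T@T[:3,:3],3).tolist())
a=cv2.imread('pics/top0.png');b=cv2.imread('pics/side0.png')
f=lambda i,u,v,s:cv2.resize(i[v-s*3//8:v+s*3//8,u-s//2:u+s//2],(400,300),interpolation=cv2.INTER_CUBIC)
cv2.imwrite('pics/m0.png',np.vstack([np.hstack([f(a,220,200,100),f(a,390,200,100)]),np.hstack([f(b,295,285,100),f(b,330,172,100)])]))
```

```text
pad [0.466 0.226 0.05 ] 0.518
marver [0.538 0.245 0.08 ] 0.591
tpad [ 0.464 -0.282  0.1  ] 0.543
tnoz [ 0.63  -0.205  0.09 ] 0.663
tmid [ 0.549 -0.236  0.1  ] 0.597
spool [ 0.75  -0.006  0.04 ] 0.75
jar [0.596 0.439 0.05 ] 0.74
paddle [ 0.41  -0.006  0.02 ] 0.41
tray [ 0.558 -0.432  0.03 ] 0.706
289.8165151282197 -0.04550095572856215 cam in tool [ 0.071 -0.    -0.143] [[0.001, -0.96, -0.28], [1.0, 0.001, 0.001], [-0.001, -0.28, 0.96]]
```

View pics/m0.png

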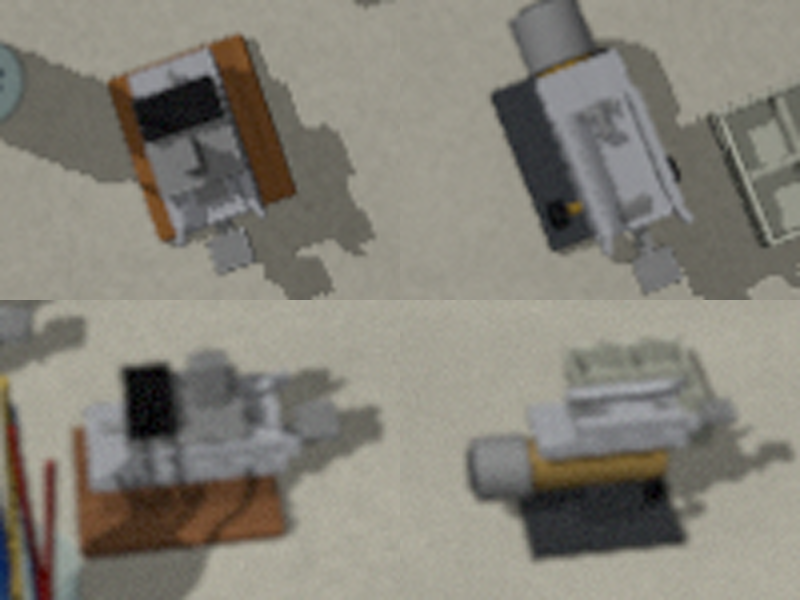

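The crop shows the stand yawed by roughly 20° with the marver nose-in, and the torch yawed by roughly 25° with an empty channel. Both pads stick out towards the robot. Next I'll move the wrist camera over the torch.

Request:
step_arm(
  targets=[
    {"x": 1,"y": -0.5},
    {"x": 1,"y": -0.5},
    {"x": 1,"y": -0.5},
    {"x": 1,"y": -0.5},
    {"x": 1,"y": -0.5},
  ],
)

```text
validation failed for argument at $.ta...
```

Request:
step_arm(
  targets=[
    {"x": 1,"y": -0.55},
    {"x": 1,"y": -0.55},
    {"x": 1,"y": -0.55},
    {"x": 0.5,"y": -0.55},
    {"x": 0,"y": 0},
  ],
)

```text
validation failed for argument at $.ta...
```

Run:
```python
from h import *
s=robot.observe(); print(s['t'],s['ee_pos'],s['orientation'],abs(s['joint_vel']).max())
save('wrist','w1')
```

```text
0.1 [ 0.26459512 -0.59276492  0.23000132] [-1.79861842e+02  4.22416192e-03  2.40558445e+01] 0.2988527200033033
```

Request:
step_arm(
  targets=[
    {"x": -0.6,"y": -1},
    {"x": -0.4,"y": -1},
    {},
    {},
  ],
)

```text
validation failed for argument at $.ta...
```

Run:
```python
from h import *
s=robot.observe(); print(s['t'],s['ee_pos'],s['orientation'],abs(s['joint_vel']).max())
save('wrist','w2')
a=cv2.imread('pics/w1.png');b=cv2.imread('pics/w2.png')
print(a.shape)
cv2.imwrite('pics/w12.png',np.vstack([a[100:400,:],b[100:400,:]]))
```

```text
0.15 [ 0.26457499 -0.59290526  0.23019688] [-1.79881983e+02  8.03943306e-03  2.40532051e+01] 0.33714804518103
(400, 640, 3)
```

View pics/w12.png

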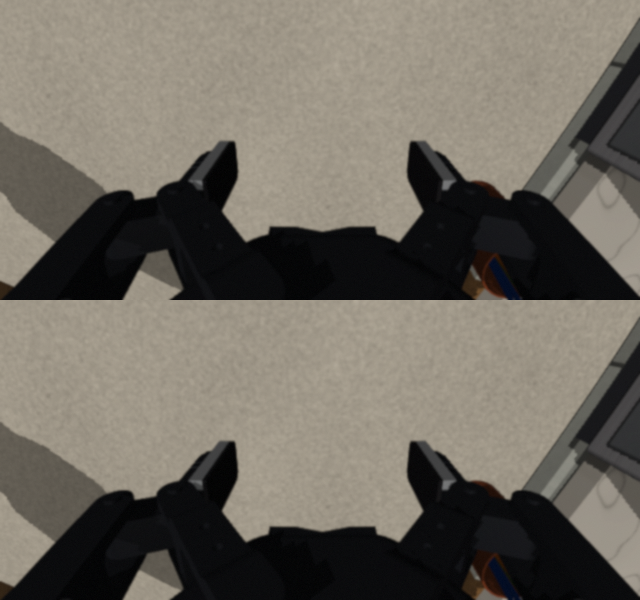

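All the moves were refused, probably because each row needs every field. The picture shows only empty bench between the fingers, with the tips at (235,140) and (410,140). I'll resend with full rows.

Request:
step_arm(
  targets=[
    {"x": 1,"y": -0.5,"z": 0,"spin": 0,"jaw": 85},
    {"x": 1,"y": -0.5,"z": 0,"spin": 0,"jaw": 85},
    {"x": 1,"y": -0.5,"z": 0,"spin": 0,"jaw": 85},
    {"x": 1,"y": -0.5,"z": 0,"spin": 0,"jaw": 85},
    {"x": 1,"y": -0.5,"z": 0,"spin": 0,"jaw": 85},
  ],
)

```text
t: 0.82
ee_pos: [0.4075, -0.4194, 0.2311]
orientation: [-180.0, 0.0, 24.0]
ft_force: [-0.2, -0.7, 0.6]
grip_width: 0.998
grasp_force: 0.0
```

Request:
step_arm(
  targets=[
    {"x": 1,"y": -0.7,"z": 0,"spin": 0,"jaw": 85},
    {"x": 1,"y": -0.7,"z": 0,"spin": 0,"jaw": 85},
    {"x": 1,"y": -0.7,"z": 0,"spin": 0,"jaw": 85},
    {"x": 0,"y": 0,"z": 0,"spin": 0,"jaw": 85},
    {"x": 0,"y": 0,"z": 0,"spin": 0,"jaw": 85},
  ],
)

```text
t: 1.45
ee_pos: [0.4818, -0.2954, 0.2311]
orientation: [180.0, 0.1, 24.1]
ft_force: [-0.0, 0.0, -0.2]
grip_width: 0.997
grasp_force: 0.0
```

Run:
```python
from h import *
s=robot.observe(); print(s['t'],s['ee_pos'],s['orientation'],abs(s['joint_vel']).max())
save('wrist','w1')
```

```text
1.45 [ 0.48178705 -0.29537959  0.23107703] [1.79992070e+02 5.23148235e-02 2.40784494e+01] 1.8355901498098894
```

Request:
step_arm(
  targets=[
    {"x": -0.8,"y": -1,"z": 0,"spin": 0,"jaw": 85},
    {"x": -0.7,"y": -0.5,"z": 0,"spin": 0,"jaw": 85},
    {"x": 0,"y": 0,"z": 0,"spin": 0,"jaw": 85},
    {"x": 0,"y": 0,"z": 0,"spin": 0,"jaw": 85},
  ],
)

```text
t: 2.0
ee_pos: [0.403, -0.2662, 0.2317]
orientation: [179.9, -0.1, 23.9]
ft_force: [0.8, 0.7, -0.4]
grip_width: 0.993
grasp_force: 0.0
```

Run:
```python
from h import *
s=robot.observe(); print(s['t'],s['ee_pos'],s['orientation'],abs(s['joint_vel']).max())
save('wrist','w2')
a=cv2.imread('pics/w1.png');b=cv2.imread('pics/w2.png')
cv2.imwrite('pics/w12b.png',np.vstack([a[0:300,:],b[0:300,:]]))
```

```text
2.0 [ 0.4030164  -0.26623692  0.23172352] [ 1.79921137e+02 -5.72854398e-02  2.39041569e+01] 1.3238558429203413
```

View pics/w12b.png

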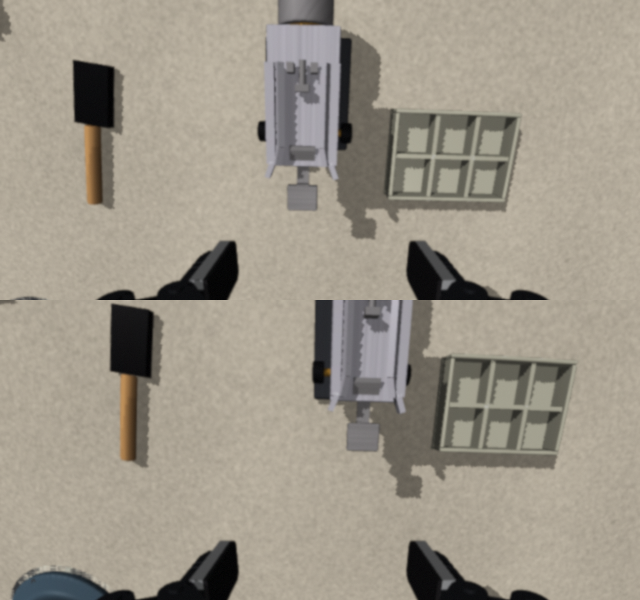

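The wrist views show the torch clearly. In the upper picture the channel runs from (302,165) to (302,28) and the pad is at (302,197). In the lower one the pad is at (362,437). I'll take one more torch view on the way, then look at the stand.

Request:
step_arm(
  targets=[
    {"x": 1,"y": -1,"z": 0,"spin": 0,"jaw": 85},
    {"x": 0.8,"y": -1,"z": 0,"spin": 0,"jaw": 85},
    {"x": 0,"y": 0,"z": 0,"spin": 0,"jaw": 85},
    {"x": 0,"y": 0,"z": 0,"spin": 0,"jaw": 85},
  ],
)

```text
t: 2.55
ee_pos: [0.4368, -0.163, 0.2314]
orientation: [180.0, -0.0, 24.1]
ft_force: [-0.8, 0.3, -0.4]
grip_width: 0.999
grasp_force: 0.0
```

Run:
```python
from h import *
s=robot.observe(); print(s['t'],s['ee_pos'],s['orientation'],abs(s['joint_vel']).max())
save('wrist','w3')
```

```text
2.55 [ 0.43677001 -0.1629824   0.23140207] [ 1.79966150e+02 -4.99381709e-03  2.40818895e+01] 1.7282606258950974
```

Request:
step_arm(
  targets=[
    {"x": 0.55,"y": -0.95,"z": 0,"spin": 0,"jaw": 85},
    {"x": 0.55,"y": -0.95,"z": 0,"spin": 0,"jaw": 85},
    {"x": 0.55,"y": -0.95,"z": 0,"spin": 0,"jaw": 85},
    {"x": 0.55,"y": -0.95,"z": 0,"spin": 0,"jaw": 85},
    {"x": 0.55,"y": -0.95,"z": 0,"spin": 0,"jaw": 85},
  ],
)

```text
t: 3.22
ee_pos: [0.4598, 0.0553, 0.2314]
orientation: [180.0, -0.0, 23.8]
ft_force: [1.1, -0.3, 0.5]
grip_width: 0.993
grasp_force: 0.0
```

Request:
step_arm(
  targets=[
    {"x": 0.55,"y": -0.95,"z": 0,"spin": 0,"jaw": 85},
    {"x": 0.55,"y": -0.95,"z": 0,"spin": 0,"jaw": 85},
    {"x": 0.55,"y": -0.5,"z": 0,"spin": 0,"jaw": 85},
    {"x": 0,"y": 0,"z": 0,"spin": 0,"jaw": 85},
    {"x": 0,"y": 0,"z": 0,"spin": 0,"jaw": 85},
  ],
)

```text
t: 3.85
ee_pos: [0.4806, 0.1683, 0.2308]
orientation: [180.0, 0.1, 23.9]
ft_force: [-0.2, 0.0, -0.2]
grip_width: 0.992
grasp_force: 0.0
```

Run:
```python
from h import *
s=robot.observe(); print(s['t'],s['ee_pos'],s['orientation'],abs(s['joint_vel']).max())
save('wrist','w4')
```

```text
3.85 [0.48064971 0.16830283 0.23083976] [1.79967281e+02 7.60264305e-02 2.38749883e+01] 0.7288165485084016
```

Request:
step_arm(
  targets=[
    {"x": -0.6,"y": -0.9,"z": 0,"spin": 0,"jaw": 85},
    {"x": -0.4,"y": -0.6,"z": 0,"spin": 0,"jaw": 85},
    {"x": 0,"y": 0,"z": 0,"spin": 0,"jaw": 85},
    {"x": 0,"y": 0,"z": 0,"spin": 0,"jaw": 85},
  ],
)

```text
t: 4.4
ee_pos: [0.4198, 0.2081, 0.2315]
orientation: [179.9, -0.1, 24.0]
ft_force: [0.3, 0.0, -0.1]
grip_width: 0.994
grasp_force: 0.0
```

Run:
```python
from h import *
s=robot.observe(); print(s['t'],s['ee_pos'],s['orientation'],abs(s['joint_vel']).max())
save('wrist','w5')
c=load('w4');d=load('w5'); t=load('top0')
for z in(.0,.1):
  for k in (c,d): print(proj(k,atz(t,220,198,.07)),proj(k,atz(t,227,224,.05)))
```

```text
4.4 [0.41981953 0.20809785 0.23152686] [ 1.79929254e+02 -5.42847801e-02  2.40003148e+01] 0.8321221900878405
[273.85887495  94.31952393] [269.5479198 165.1864179]
[335.67690885  52.11942711] [323.5121951  129.91709637]
[273.85887495  94.31952393] [269.5479198 165.1864179]
[335.67690885  52.11942711] [323.5121951  129.91709637]
```

Run:
```python
from h import *
c1,c3=load('w1'),load('w3')
p=atz(c1,302,110,.1); print(p,proj(c3,p))
def crop(f,u,v,s,w,h):
    i=cv2.imread(f'pics/{f}.png'); o=cv2.resize(i[v:v+h//s,u:u+w//s],None,fx=s,fy=s,interpolation=cv2.INTER_CUBIC)
    o=cv2.copyMakeBorder(o,0,max(0,h-o.shape[0]),0,max(0,w-o.shape[1]),cv2.BORDER_CONSTANT)[:h,:w]
    for k in range(0,w//s,20): cv2.putText(o,str(u+k),(k*s,8),0,.3,(0,0,255)); cv2.line(o,(k*s,9),(k*s,15),(0,0,255))
    for k in range(0,h//s,20): cv2.putText(o,str(v+k),(0,k*s+4),0,.3,(0,0,255))
    return o
q=proj(c3,p).astype(int)
cv2.imwrite('pics/T.png',np.hstack([crop('w1',240,12,3,400,600),crop('w3',q[0]-66,max(0,q[1]-98),3,400,600)]))
cv2.imwrite('pics/S.png',np.hstack([crop('w4',210,20,3,400,600),crop('w5',265,0,3,400,600)]))
```

```text
[ 0.53842651 -0.25015405  0.1       ] [451.71346333 125.38937052]
```

View pics/T.png

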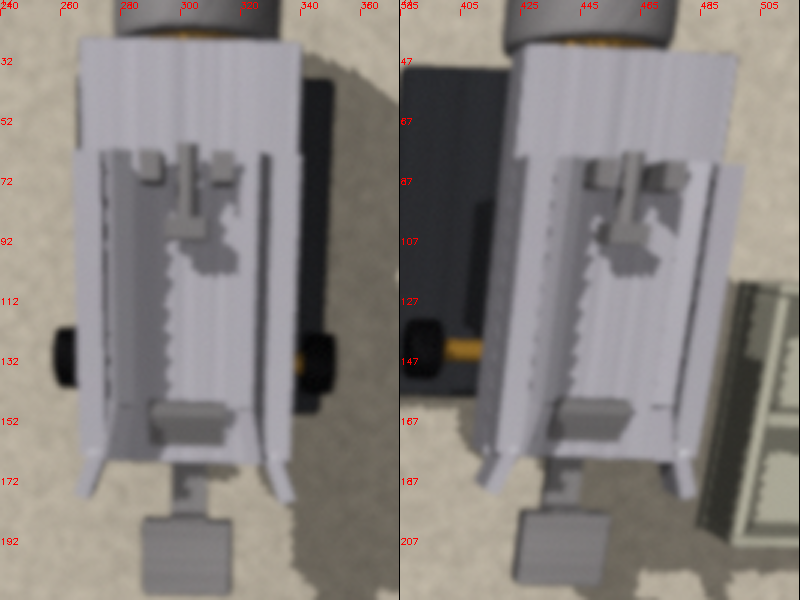

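View pics/S.png

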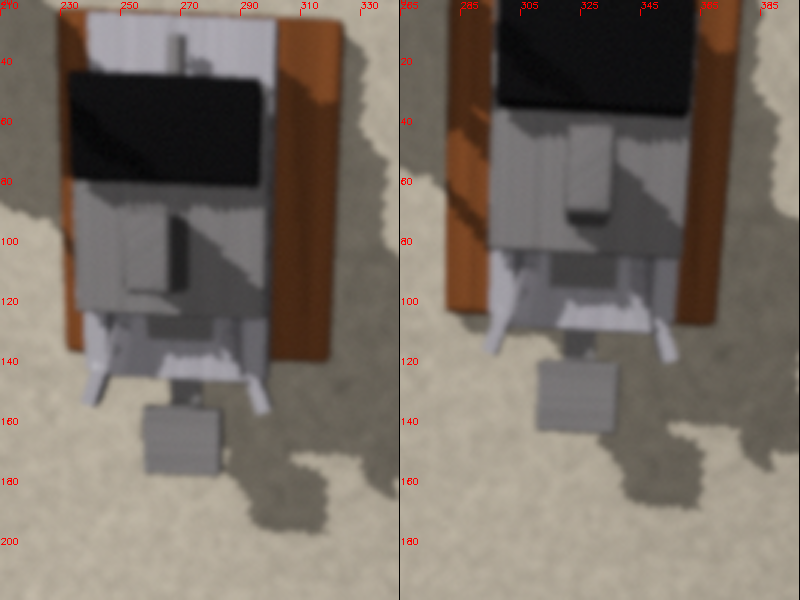

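The crops show clear corners. On the torch: pad corners (143,518)–(231,593), plate back corners (80,40) and (300,42), floor front edge y≈460. On the stand: fin top (123,207)–(166,290), deck tail (75,310)–(268,316), pad (145,405)–(219,474). I'll triangulate the points and fit the models.

```bash
cat > fit.py <<'E'
from h import *
from scipy.optimize import least_squares
off={'w1':(240,12,0),'w3':(385,27,400),'w4':(210,20,0),'w5':(265,0,400)}
px=lambda f,x,y:(off[f][0]+(x-off[f][2]+.5)/3-.5, off[f][1]+(y+.5)/3-.5)
C={f:load(f) for f in off}
def fit(va,vb,pts,loc,zs,ttl):
    print(ttl)
    for n,(a,b) in pts.items():
        x,r=tri((C[va],*px(va,*a)),(C[vb],*px(vb,*b))); print(n,np.round(x,4),np.round(r,4))
    def res(p):
        o=[]
        for n,l in loc.items():
            c,s=np.cos(p[2]),np.sin(p[2]); P=[p[0]+c*l[0]-s*l[1],p[1]+s*l[0]+c*l[1],l[2]]
            for f,a in zip((va,vb),pts[n]): o+=list(proj(C[f],P)-px(f,*a))
        return np.array(o)
    r=least_squares(res,[*zs,.4],loss='soft_l1'); print('pose',np.round(r.x[:2],4),'yaw',np.degrees(r.x[2]).round(2)); print(np.round(r.fun if 0 else res(r.x).reshape(-1,4),1).tolist()); return r.x
T={'pA':((143,518),(521,508)),'pB':((230,519),(609,512)),'pC':((231,593),(601,583)),'pD':((145,593),(515,580)),'bL':((80,40),(521,47)),'bR':((300,42),(735,55)),'fL':((103,458),(497,452)),'fR':((291,462),(680,461))}
t=fit('w1','w3',T,{'pA':(-.070,.015,.099),'pB':(-.070,-.015,.099),'pC':(-.096,-.015,.099),'pD':(-.096,.015,.099)},(.53,-.25),'torch from pad')
S={'finA':((123,207),(568,125)),'finB':((166,207),(612,125)),'finC':((166,290),(609,213)),'finD':((125,292),(567,213)),'dL':((75,310),(488,246)),'dR':((268,316),(681,254)),'gL':((70,178),(497,105)),'gR':((258,186),(688,115)),'pA':((145,405),(539,362)),'pB':((219,407),(615,363)),'pC':((218,474),(614,430)),'pD':((147,472),(540,430))}
m=fit('w4','w5',S,{'finA':(-.002,.007,.108),'finB':(-.002,-.007,.108),'finC':(-.026,-.007,.108),'finD':(-.026,.007,.108),'dL':(-.034,.032,.072),'dR':(-.034,-.032,.072),'gL':(.008,.03,.082),'gR':(.008,-.03,.082)},(.53,.24),'marver')
st=fit('w4','w5',S,{'pA':(-.070,.015,.049),'pB':(-.070,-.015,.049),'pC':(-.096,-.015,.049),'pD':(-.096,.015,.049)},(.53,.24),'stand pad')
E
python3 fit.py
```

```text
torch from pad
pA [ 0.4669 -0.2643  0.0938] [0.0004 0.0004]
pB [ 0.4788 -0.2907  0.0971] [0. 0.]
pC [ 0.4557 -0.3013  0.0978] [0.0001 0.0001]
pD [ 0.4434 -0.2748  0.0954] [0.0006 0.0006]
bL [ 0.5916 -0.1934  0.0957] [0. 0.]
bR [ 0.6162 -0.2519  0.0985] [0. 0.]
fL [ 0.4812 -0.2452  0.0986] [0.0002 0.0002]
fR [ 0.5043 -0.3007  0.1013] [0.0006 0.0006]
pose [ 0.5378 -0.2487] yaw 23.62
[[-1.5, -0.3, 1.0, 0.8], [0.1, -0.4, 1.1, -0.3], [-0.3, 0.0, 0.3, 0.2], [-1.5, -0.2, 0.2, 1.1]]
marver
finA [0.5359 0.2612 0.1041] [0.0005 0.0005]
finB [0.541  0.2497 0.1038] [0.0004 0.0004]
finC [0.519  0.2407 0.106 ] [0.0005 0.0005]
finD [0.5138 0.2515 0.1076] [0.0003 0.0003]
dL [0.4975 0.2724 0.0734] [0.0001 0.0001]
dR [0.5216 0.2128 0.0656] [0.0007 0.0007]
gL [0.5366 0.2854 0.0808] [0.0004 0.0004]
gR [0.5586 0.2303 0.0779] [0.0001 0.0001]
pA [0.4691 0.2434 0.0409] [0.0004 0.0004]
pB [0.4802 0.2172 0.0418] [0.0001 0.0001]
pC [0.4581 0.2078 0.0505] [0.0001 0.0001]
pD [0.4468 0.2329 0.0475] [0.0002 0.0002]
pose [0.5403 0.2553] yaw 21.61
[[-0.6, 0.3, -0.2, -1.5], [1.2, 0.9, 1.8, -0.7], [1.4, 1.5, 1.3, 0.2], [-0.6, 0.3, -1.0, -0.5], [0.1, 0.4, -0.1, 0.8], [-1.5, 0.7, 0.5, 1.1], [-0.8, -0.1, -1.0, -1.2], [-0.3, -0.5, 0.6, -1.4]]
stand pad
finA [0.5359 0.2612 0.1041] [0.0005 0.0005]
finB [0.541  0.2497 0.1038] [0.0004 0.0004]
finC [0.519  0.2407 0.106 ] [0.0005 0.0005]
finD [0.5138 0.2515 0.1076] [0.0003 0.0003]
dL [0.4975 0.2724 0.0734] [0.0001 0.0001]
dR [0.5216 0.2128 0.0656] [0.0007 0.0007]
gL [0.5366 0.2854 0.0808] [0.0004 0.0004]
gR [0.5586 0.2303 0.0779] [0.0001 0.0001]
pA [0.4691 0.2434 0.0409] [0.0004 0.0004]
pB [0.4802 0.2172 0.0418] [0.0001 0.0001]
pC [0.4581 0.2078 0.0505] [0.0001 0.0001]
pD [0.4468 0.2329 0.0475] [0.0002 0.0002]
pose [0.5405 0.2575] yaw 22.92
[[-1.5, 0.3, -0.6, -1.2], [0.5, 0.1, 1.6, -1.0], [1.2, 0.2, 1.1, 0.6], [-1.1, 0.5, -1.1, 0.1]]
```

```bash
cat > fit2.py <<'E'
from h import *
import io,contextlib
with contextlib.redirect_stdout(io.StringIO()): import fit
from fit import px,C,T
from scipy.optimize import least_squares
# name:(view,crop xy, local fn(dx,w,wb))
P=dict(T)
obs=[]
for n,l in {'pA':(-.070,.015),'pB':(-.070,-.015),'pC':(-.096,-.015),'pD':(-.096,.015)}.items():
    for f,a in zip(('w1','w3'),T[n]): obs.append((f,a,lambda dx,w,b,l=l:(l[0]+dx,l[1],.099)))
for n,s in (('bL',1),('bR',-1)):
    for f,a in zip(('w1','w3'),T[n]): obs.append((f,a,lambda dx,w,b,s=s:(.064,s*b,.1)))
for s,a,bb in ((1,(76,150),(517,157)),(-1,(300,154),(741,165))):
    for f,q in (('w1',a),('w3',bb)): obs.append((f,q,lambda dx,w,b,s=s:(.032,s*w,.1145)))
for f,q in (('w1',(290,455)),('w3',(687,457))): obs.append((f,q,lambda dx,w,b:(-.055,-w,.1145)))
for f,q in (('w1',(80,450)),('w3',(482,450))): obs.append((f,q,lambda dx,w,b:(-.055,w,.1145)))
def res(p):
    c,s=np.cos(p[2]),np.sin(p[2]);o=[]
    for f,a,g in obs:
        l=g(*p[3:]); o+=list(proj(C[f],[p[0]+c*l[0]-s*l[1],p[1]+s*l[0]+c*l[1],l[2]])-px(f,*a))
    return np.array(o)
r=least_squares(res,[.54,-.25,.4,0,.033,.033],loss='soft_l1',x_scale=[.01,.01,.1,.01,.01,.01])
print(np.round(r.x,4),np.degrees(r.x[2])); print(np.round(res(r.x).reshape(-1,4),1).tolist())
E
python3 fit2.py
```

```text
[ 0.5444 -0.2471  0.4002 -0.0067  0.0317  0.0318] 22.92786519294097
[[-1.3, -0.5, 1.2, 0.6], [0.4, -0.2, 1.3, -0.2], [-0.4, 0.2, 0.2, 0.3], [-1.6, -0.4, 0.1, 0.9], [-1.8, -1.0, 0.8, -0.8], [-0.6, -0.2, 0.2, -0.0], [-2.7, -0.4, 4.2, -0.4], [-1.1, -0.2, 1.9, 0.0], [-1.1, 2.6, 3.4, 1.1], [-1.0, 2.8, 5.0, 1.9]]
```

Heights agree with the text to within 3–4 mm, and so do the sizes. Estimates:
- **Stand:** (0.540, 0.256), yaw about 22.3°.
- **Torch:** (0.544, −0.247), yaw about 23°, catch set about 7 mm outward.

Next is the stand pad, with the fingers shut.

Request:
step_arm(
  targets=[
    {"x": 0.6,"y": 0.06,"z": 0.4,"spin": 0.3,"jaw": 0},
    {"x": 0.54,"y": 0,"z": 0.9,"spin": 0,"jaw": 0},
    {"x": 0,"y": 0,"z": 1,"spin": 0,"jaw": 0},
    {"x": 0,"y": 0,"z": 1,"spin": 0,"jaw": 0},
    {"x": 0,"y": 0,"z": 0.6,"spin": 0,"jaw": 0},
  ],
)

```text
t: 5.08
ee_pos: [0.462, 0.223, 0.0727]
orientation: [180.0, 0.2, 22.4]
ft_force: [0.1, 0.8, 0.0]
grip_width: -0.001
grasp_force: 0.0
```

Request:
step_arm(
  targets=[
    {"x": 0,"y": 0,"z": 0.3,"spin": 0,"jaw": 0},
    {"x": 0,"y": 0,"z": 0,"spin": 0,"jaw": 0},
  ],
)

```text
t: 5.32
ee_pos: [0.4622, 0.2242, 0.0627]
orientation: [180.0, 0.1, 22.5]
ft_force: [-0.2, 0.0, 0.2]
grip_width: -0.0
grasp_force: 0.0
```

Request:
step_arm(
  targets=[
    {"x": 0,"y": 0,"z": 0.25,"spin": 0,"jaw": 0},
    {"x": 0,"y": 0,"z": 0.1,"spin": 0,"jaw": 0},
    {"x": 0,"y": 0,"z": 0.07,"spin": 0,"jaw": 0},
    {"x": 0,"y": 0,"z": 0.06,"spin": 0,"jaw": 0},
    {"x": 0,"y": 0,"z": 0,"spin": 0,"jaw": 0},
  ],
)

```text
t: 5.95
ee_pos: [0.4624, 0.225, 0.0442]
orientation: [-180.0, -0.0, 22.6]
ft_force: [0.5, -1.0, 1.1]
grip_width: -0.0
grasp_force: 0.3
```

Request:
step_arm(
  targets=[
    {"x": 0,"y": 0,"z": 0.05,"spin": 0,"jaw": 0},
    {"x": 0,"y": 0,"z": 0,"spin": 0,"jaw": 0},
  ],
)

```text
t: 6.2
ee_pos: [0.4623, 0.225, 0.0421]
orientation: [-180.0, -0.0, 22.6]
ft_force: [-0.0, 0.7, 1.7]
grip_width: -0.0
grasp_force: 0.9
```

Request:
step_arm(
  targets=[
    {"x": 0,"y": 0,"z": 0.05,"spin": 0,"jaw": 0},
    {"x": 0,"y": 0,"z": 0,"spin": 0,"jaw": 0},
  ],
)

```text
t: 6.45
ee_pos: [0.4623, 0.225, 0.0409]
orientation: [180.0, -0.0, 22.6]
ft_force: [-1.2, -1.2, 8.1]
grip_width: 0.003
grasp_force: 3.6
```

Run:
```python
from h import *
from fit import m
s=robot.observe(); print(s['t'],s['ee_pos'],s['ft_force'],s['moment'])
im,c=save('wrist','w6')
# expected marver fin/deck in image if home vs popped 17mm
for d in (0,-.013,-.021):
    y=np.radians(22.3); o=np.array([.5404+d*np.cos(y),.256+d*np.sin(y)])
    R=np.array([[np.cos(y),-np.sin(y)],[np.sin(y),np.cos(y)]])
    print(d,[np.round(proj(c,[*(o+R@[a,b]),z])).tolist() for a,b,z in((.008,.03,.082),(.008,-.03,.082),(-.026,0,.108),(-.034,.032,.072))])
cv2.imwrite('pics/w6c.png',cv2.resize(im[0:300,170:470],None,fx=2,fy=2))
```

```text
torch from pad
pA [ 0.4669 -0.2643  0.0938] [0.0004 0.0004]
pB [ 0.4788 -0.2907  0.0971] [0. 0.]
pC [ 0.4557 -0.3013  0.0978] [0.0001 0.0001]
pD [ 0.4434 -0.2748  0.0954] [0.0006 0.0006]
bL [ 0.5916 -0.1934  0.0957] [0. 0.]
bR [ 0.6162 -0.2519  0.0985] [0. 0.]
fL [ 0.4812 -0.2452  0.0986] [0.0002 0.0002]
fR [ 0.5043 -0.3007  0.1013] [0.0006 0.0006]
pose [ 0.5378 -0.2487] yaw 23.62
[[-1.5, -0.3, 1.0, 0.8], [0.1, -0.4, 1.1, -0.3], [-0.3, 0.0, 0.3, 0.2], [-1.5, -0.2, 0.2, 1.1]]
marver
finA [0.5359 0.2612 0.1041] [0.0005 0.0005]
finB [0.541  0.2497 0.1038] [0.0004 0.0004]
finC [0.519  0.2407 0.106 ] [0.0005 0.0005]
finD [0.5138 0.2515 0.1076] [0.0003 0.0003]
dL [0.4975 0.2724 0.0734] [0.0001 0.0001]
dR [0.5216 0.2128 0.0656] [0.0007 0.0007]
gL [0.5366 0.2854 0.0808] [0.0004 0.0004]
gR [0.5586 0.2303 0.0779] [0.0001 0.0001]
pA [0.4691 0.2434 0.0409] [0.0004 0.0004]
pB [0.4802 0.2172 0.0418] [0.0001 0.0001]
pC [0.4581 0.2078 0.0505] [0.0001 0.0001]
pD [0.4468 0.2329 0.0475] [0.0002 0.0002]
pose [0.5403 0.2553] yaw 21.61
[[-0.6, 0.3, -0.2, -1.5], [1.2, 0.9, 1.8, -0.7], [1.4, 1.5, 1.3, 0.2],
[... 393 characters left out ...]
gL [0.5366 0.2854 0.0808] [0.0004 0.0004]
gR [0.5586 0.2303 0.0779] [0.0001 0.0001]
pA [0.4691 0.2434 0.0409] [0.0004 0.0004]
pB [0.4802 0.2172 0.0418] [0.0001 0.0001]
pC [0.4581 0.2078 0.0505] [0.0001 0.0001]
pD [0.4468 0.2329 0.0475] [0.0002 0.0002]
pose [0.5405 0.2575] yaw 22.92
[[-1.5, 0.3, -0.6, -1.2], [0.5, 0.1, 1.6, -1.0], [1.2, 0.2, 1.1, 0.6], [-1.1, 0.5, -1.1, 0.1]]
6.45 [0.46234144 0.22502283 0.04086669] [-1.16874957 -1.17811362  8.09188268] [-0.29926387  0.253104   -0.01593477]
0 [[233.0, 42.0], [420.0, 43.0], [327.0, 161.0], [243.0, 165.0]]
-0.013 [[236.0, 85.0], [417.0, 86.0], [327.0, 208.0], [246.0, 197.0]]
-0.021 [[238.0, 109.0], [415.0, 110.0], [326.0, 235.0], [247.0, 216.0]]
```

View pics/w6c.png

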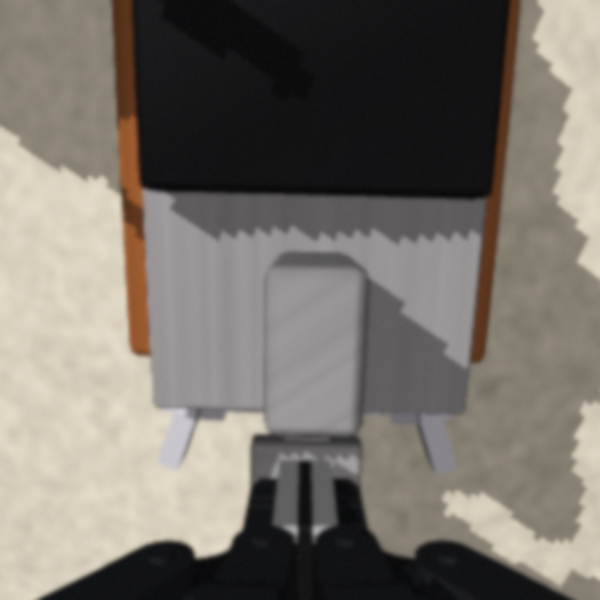

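The picture shows the marver popped out. The graphite rear edge is at image v≈95, which matches about −16 mm, and the fin is centred at u≈327. Now I'll lift, move over the fin and go down.

Request:
step_arm(
  targets=[
    {"x": 0,"y": 0,"z": -1,"spin": 0,"jaw": 0},
    {"x": 0,"y": 0,"z": -1,"spin": 0,"jaw": 45},
    {"x": 0.6,"y": 0.03,"z": -0.5,"spin": 0.1,"jaw": 45},
    {"x": 0.75,"y": 0,"z": 0,"spin": 0,"jaw": 45},
    {"x": 0,"y": 0,"z": 0,"spin": 0,"jaw": 45},
  ],
)

```text
t: 7.12
ee_pos: [0.5141, 0.2449, 0.1403]
orientation: [-179.9, -0.1, 22.0]
ft_force: [0.5, -0.5, -0.4]
grip_width: 0.525
grasp_force: 0.0
```

Run:
```python
from h import *
s=robot.observe(); print(s['t'],s['ee_pos'],s['orientation'],s['grip_width'])
save('wrist','w7')
```

```text
7.125 [0.51407951 0.24485805 0.14027416] [-1.79942756e+02 -9.24524173e-02  2.19995182e+01] 0.5252143755340052
```

Request:
step_arm(
  targets=[
    {"x": 0,"y": 0,"z": 0.5,"spin": 0,"jaw": 45},
    {"x": 0,"y": 0,"z": 0.5,"spin": 0,"jaw": 45},
    {"x": 0,"y": 0,"z": 0.4,"spin": 0,"jaw": 45},
    {"x": 0,"y": 0,"z": 0.1,"spin": 0,"jaw": 45},
    {"x": 0,"y": 0,"z": 0,"spin": 0,"jaw": 45},
  ],
)

```text
t: 7.8
ee_pos: [0.5122, 0.2443, 0.0796]
orientation: [-180.0, 0.0, 22.1]
ft_force: [-0.6, 0.2, -0.2]
grip_width: 0.528
grasp_force: 0.0
```

Request:
step_arm(
  targets=[
    {"x": 0,"y": 0,"z": 0.06,"spin": 0,"jaw": 25},
    {"x": 0,"y": 0,"z": 0,"spin": 0,"jaw": 12},
    {"x": 0,"y": 0,"z": 0,"spin": 0,"jaw": 5},
    {"x": 0,"y": 0,"z": 0,"spin": 0,"jaw": 5},
  ],
  newtons=20,
)

```text
t: 8.3
ee_pos: [0.5129, 0.2445, 0.0782]
orientation: [-180.0, -0.1, 22.1]
ft_force: [0.2, 0.4, 2.5]
grip_width: 0.16
grasp_force: 21.8
```

Request:
step_arm(
  targets=[
    {"x": 0,"y": 0,"z": -0.02,"spin": 0,"jaw": 5},
    {"x": 0,"y": 0,"z": 0,"spin": 0,"jaw": 5},
    {"x": -0.15,"y": 0,"z": 0,"spin": 0,"jaw": 5},
    {"x": -0.2,"y": 0,"z": 0,"spin": 0,"jaw": 5},
  ],
  newtons=60,
)

```text
t: 8.8
ee_pos: [0.4991, 0.2388, 0.0784]
orientation: [-180.0, 0.0, 22.1]
ft_force: [1.1, 0.7, -1.9]
grip_width: 0.156
grasp_force: 58.6
```

Run:
```python
from h import *
s=robot.observe(); print(s['t'],s['ee_pos'],s['orientation'],s['ft_force'],s['moment'],s['grasp_force'])
```

```text
8.8 [0.49908418 0.23884043 0.07835059] [-1.79993248e+02  1.11429586e-03  2.20541533e+01] [ 1.14442224  0.70625808 -1.86632044] [ 0.04671286 -0.21456564 -0.00752378] 58.61643075942993
```

Forces are low, so I'll keep drawing it out.

Request:
step_arm(
  targets=[
    {"x": -0.3,"y": 0,"z": 0,"spin": 0,"jaw": 5},
    {"x": -0.3,"y": 0,"z": 0,"spin": 0,"jaw": 5},
    {"x": -0.3,"y": 0,"z": 0,"spin": 0,"jaw": 5},
    {"x": -0.3,"y": 0,"z": 0,"spin": 0,"jaw": 5},
  ],
)

```text
t: 9.3
ee_pos: [0.4538, 0.2204, 0.0783]
orientation: [180.0, 0.0, 22.1]
ft_force: [0.3, 1.0, -2.2]
grip_width: 0.152
grasp_force: 58.5
```

Request:
step_arm(
  targets=[
    {"x": -0.3,"y": 0,"z": 0,"spin": 0,"jaw": 5},
    {"x": -0.3,"y": 0,"z": 0,"spin": 0,"jaw": 5},
    {"x": -0.3,"y": 0,"z": 0,"spin": 0,"jaw": 5},
    {"x": 0,"y": 0,"z": 0,"spin": 0,"jaw": 5},
  ],
)

```text
t: 9.8
ee_pos: [0.4202, 0.2067, 0.0781]
orientation: [180.0, 0.1, 22.1]
ft_force: [-0.2, -0.3, -3.9]
grip_width: 0.153
grasp_force: 58.5
```

The marver is out: drawn about 116 mm in all, with 3.9 N of weight on the wrist. I'll lift it and carry it to the torch mouth.

Request:
step_arm(
  targets=[
    {"x": 0,"y": 0,"z": -1,"spin": 0,"jaw": 5},
    {"x": 0,"y": 0,"z": -1,"spin": 0,"jaw": 5},
    {"x": -0.36,"y": 0.94,"z": -0.1,"spin": -0.23,"jaw": 5},
    {"x": -0.36,"y": 0.94,"z": 0,"spin": 0,"jaw": 5},
    {"x": -0.36,"y": 0.94,"z": 0,"spin": 0,"jaw": 5},
  ],
)

```text
t: 10.42
ee_pos: [0.4262, 0.0858, 0.163]
orientation: [180.0, -0.1, 23.3]
ft_force: [1.0, -0.3, -3.8]
grip_width: 0.154
grasp_force: 59.5
```

Request:
step_arm(
  targets=[
    {"x": -0.36,"y": 0.94,"z": 0,"spin": 0,"jaw": 5},
    {"x": -0.36,"y": 0.94,"z": 0,"spin": 0,"jaw": 5},
    {"x": -0.36,"y": 0.94,"z": 0,"spin": 0,"jaw": 5},
    {"x": -0.36,"y": 0.94,"z": 0,"spin": 0,"jaw": 5},
    {"x": -0.36,"y": 0.94,"z": 0,"spin": 0,"jaw": 5},
  ],
)

```text
t: 11.05
ee_pos: [0.434, -0.1157, 0.1628]
orientation: [180.0, -0.1, 23.2]
ft_force: [0.7, -0.2, -3.5]
grip_width: 0.151
grasp_force: 59.5
```

Request:
step_arm(
  targets=[
    {"x": -0.4,"y": 0.94,"z": 0,"spin": 0,"jaw": 5},
    {"x": -0.4,"y": 0.94,"z": 0,"spin": 0,"jaw": 5},
    {"x": -0.4,"y": 0.94,"z": 0,"spin": 0,"jaw": 5},
    {"x": -0.4,"y": 0.94,"z": 0,"spin": 0,"jaw": 5},
    {"x": 0,"y": 0,"z": 0,"spin": 0,"jaw": 5},
  ],
)

```text
t: 11.68
ee_pos: [0.4334, -0.2831, 0.1627]
orientation: [179.8, 0.0, 22.8]
ft_force: [-0.4, -0.2, -3.3]
grip_width: 0.155
grasp_force: 59.6
```

Run:
```python
from h import *
s=robot.observe(); print(s['t'],s['ee_pos'],s['orientation'],s['ft_force'],s['grip_width'])
```

```text
11.675 [ 0.43339508 -0.28305638  0.1626758 ] [1.79829162e+02 1.40578781e-02 2.28020179e+01] [-0.37157061 -0.18853017 -3.34626907] 0.155121943069191
```

Request:
step_arm(
  targets=[
    {"x": -0.3,"y": 0.26,"z": 0,"spin": 0,"jaw": 5},
    {"x": 0,"y": 0,"z": 0,"spin": 0,"jaw": 5},
    {"x": 0,"y": 0,"z": 0,"spin": 0,"jaw": 5},
  ],
)

```text
t: 12.05
ee_pos: [0.4271, -0.2913, 0.1624]
orientation: [-180.0, -0.0, 23.3]
ft_force: [0.2, 0.2, -2.9]
grip_width: 0.155
grasp_force: 59.6
```

Run:
```python
from h import *
s=robot.observe(); print(s['t'],s['ee_pos'],s['orientation'],abs(s['joint_vel']).max())
im,c=save('wrist','w8')
y=np.radians(23.2);R=np.array([[np.cos(y),-np.sin(y)],[np.sin(y),np.cos(y)]]);o=np.array([.5444,-.2471])
for l in((.064,.0318,.1),(.064,-.0318,.1),(.032,.0317,.1145),(.032,-.0317,.1145),(-.055,.0317,.1145),(-.055,-.0317,.1145)):
    print(l,np.round(proj(c,[*(o+R@l[:2]),l[2]]),1))
u,v=proj(c,[.5444,-.2471,.1]).astype(int); u0,v0=max(0,u-100),max(0,v-75); print(u0,v0)
cv2.imwrite('pics/w8c.png',cv2.resize(im[v0:v0+200,u0:u0+200],None,fx=3,fy=3,interpolation=cv2.INTER_CUBIC))
```

```text
12.05 [ 0.4270971  -0.29134859  0.16243296] [-1.79977199e+02 -1.47156982e-02  2.32607572e+01] 0.2958618623140206
(0.064, 0.0318, 0.1) [278.5 -93.9]
(0.064, -0.0318, 0.1) [385.3 -93.2]
(0.032, 0.0317, 0.1145) [276.5 -46.6]
(0.032, -0.0317, 0.1145) [388.1 -46. ]
(-0.055, 0.0317, 0.1145) [281.  110.5]
(-0.055, -0.0317, 0.1145) [380.8 110.8]
231 0
```

View pics/w8c.png

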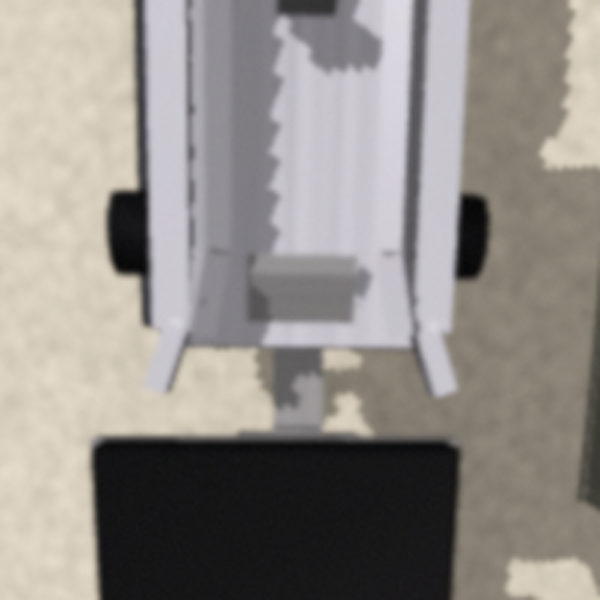

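The picture shows the torch mouth ahead. The rail front corners at (151,325) and (452,330) match the model to within 1 mm, with yaw nearer 22.8°. The graphite nose is at y≈440, x 96..458. I'll check how the marver sits in the hand against that.

Run:
```python
from h import *
c=load('w8'); p=np.array([.4271,-.2913]); y=np.radians(23.26)
R=np.array([[np.cos(y),-np.sin(y)],[np.sin(y),np.cos(y)]])
z=.1624-.0282
for a,b in((.054,.03),(.054,-.03)): print(np.round(proj(c,[*(p+R@[a,b]),z+.032]),1))
print('obs',[(231+x/3-.33,yy/3-.33) for x,yy in((96,440),(458,447))])
y=np.radians(22.8); R=np.array([[np.cos(y),-np.sin(y)],[np.sin(y),np.cos(y)]])
print(R.T@(p-[.5447,-.2477]))
```

```text
[259.3 146.2]
[384.8 146.4]
obs [(262.67, 146.33666666666664), (383.33666666666664, 148.67)]
[-0.12530679  0.0053786 ]
```

Request:
step_arm(
  targets=[
    {"x": 0,"y": 0.13,"z": 0.3,"spin": 0.06,"jaw": 5},
    {"x": 0,"y": 0,"z": 0.4,"spin": 0,"jaw": 5},
    {"x": 0,"y": 0,"z": 0.1,"spin": 0,"jaw": 5},
    {"x": 0,"y": 0,"z": 0,"spin": 0,"jaw": 5},
    {"x": 0,"y": 0,"z": 0,"spin": 0,"jaw": 5},
  ],
)

```text
t: 12.72
ee_pos: [0.4294, -0.297, 0.1307]
orientation: [180.0, -0.0, 22.9]
ft_force: [-1.4, -0.1, -3.2]
grip_width: 0.154
grasp_force: 59.5
```

```bash
cat > st.py <<'E'
from h import *
s=robot.observe(); y=np.radians(22.8); R=np.array([[np.cos(y),-np.sin(y)],[np.sin(y),np.cos(y)]])
q=R.T@(s['ee_pos'][:2]-[.5447,-.2477]); f=R.T@s['ft_force'][:2]
print(round(s['t'],2),'marver torch xyz mm',np.round([1e3*q[0]+14,1e3*q[1],1e3*(s['ee_pos'][2]-.0282)],1),'yaw',s['orientation'].round(2),'F torch',f.round(1),s['ft_force'][2].round(1),'M',s['moment'].round(2),'grip',s['grip_width'].round(3))
E
python3 st.py
```

```text
Traceback (most recent call last):
  File "st.py", line 4, in <module>
    print(round(s['t'],2),'marver torch xyz mm',np.round([1e3*q[0]+14,1e3*q[1],1e3*(s['ee_pos'][2]-.0282)],1),'yaw',s['orientation'].round(2),'F torch',f.round(1),s['ft_force'][2].round(1),'M',s['moment'].round(2),'grip',s['grip_width'].round(3))
                                                                                                                                                                                                                             ^^^^^^^^^^^^^^^^^^^^^
AttributeError: 'float' object has no attribute 'round'
```

Request:
step_arm(
  targets=[
    {"x": 0.2,"y": 0,"z": 0.03,"spin": 0,"jaw": 5},
    {"x": 0.2,"y": 0,"z": 0,"spin": 0,"jaw": 5},
    {"x": 0.15,"y": 0,"z": 0,"spin": 0,"jaw": 5},
    {"x": 0.15,"y": 0,"z": 0,"spin": 0,"jaw": 5},
  ],
)

```text
t: 13.22
ee_pos: [0.4554, -0.2857, 0.1293]
orientation: [180.0, -0.0, 22.9]
ft_force: [0.1, -0.3, -3.9]
grip_width: 0.149
grasp_force: 59.5
```

```bash
sed -i "s/s\['grip_width'\].round(3)/s['grip_width']/" st.py; python3 st.py
```

```text
13.22 marver torch xyz mm [-83.   -0.5 101.1] yaw [ 1.800e+02 -1.000e-02  2.293e+01] F torch [-0.  -0.3] -3.9 M [ 0.01  0.05 -0.  ] grip 0.14892899501125526
```

Request:
step_arm(
  targets=[
    {"x": 0.15,"y": 0,"z": 0,"spin": 0,"jaw": 5},
    {"x": 0.15,"y": 0,"z": 0,"spin": 0,"jaw": 5},
    {"x": 0.15,"y": 0,"z": 0,"spin": 0,"jaw": 5},
  ],
)

```text
t: 13.6
ee_pos: [0.4714, -0.2792, 0.1293]
orientation: [-180.0, 0.0, 22.9]
ft_force: [-0.8, -0.1, -1.3]
grip_width: 0.155
grasp_force: 59.6
```

```bash
python3 st.py
```

```text
13.6 marver torch xyz mm [-65.8  -0.6 101.1] yaw [-1.800e+02  4.000e-02  2.289e+01] F torch [-0.7  0.3] -1.3 M [-0.11  0.21 -0.05] grip 0.15544024731413122
```

Request:
step_arm(
  targets=[
    {"x": 0.15,"y": 0,"z": 0,"spin": 0,"jaw": 5},
    {"x": 0.15,"y": 0,"z": 0,"spin": 0,"jaw": 5},
  ],
)

```text
t: 13.85
ee_pos: [0.4831, -0.2743, 0.1295]
orientation: [180.0, -0.0, 22.9]
ft_force: [-0.7, 1.0, -2.0]
grip_width: 0.153
grasp_force: 59.7
```

```bash
python3 st.py
```

```text
13.85 marver torch xyz mm [-53.1  -0.7 101.3] yaw [ 1.7998e+02 -3.0000e-02  2.2900e+01] F torch [-0.3  1.2] -2.0 M [0.01 0.08 0.  ] grip 0.15345667796388893
```

Request:
step_arm(
  targets=[
    {"x": 0.15,"y": 0,"z": 0,"spin": 0,"jaw": 5},
    {"x": 0.15,"y": 0,"z": 0,"spin": 0,"jaw": 5},
    {"x": 0.15,"y": 0,"z": 0,"spin": 0,"jaw": 5},
  ],
)

```text
t: 14.22
ee_pos: [0.4994, -0.2672, 0.1293]
orientation: [-180.0, -0.0, 22.9]
ft_force: [-0.6, 0.5, -2.6]
grip_width: 0.155
grasp_force: 59.7
```

```bash
python3 st.py
```

```text
14.22 marver torch xyz mm [-35.3  -0.4 101.1] yaw [-180.     -0.     22.91] F torch [-0.3  0.7] -2.6 M [-0.03  0.15 -0.  ] grip 0.1553870212165875
```

Request:
step_arm(
  targets=[
    {"x": 0.15,"y": 0,"z": 0,"spin": 0,"jaw": 5},
    {"x": 0.1,"y": 0,"z": 0,"spin": 0,"jaw": 5},
    {"x": 0,"y": 0,"z": 0,"spin": 0,"jaw": 5},
  ],
)

```text
t: 14.6
ee_pos: [0.509, -0.2631, 0.1294]
orientation: [180.0, -0.1, 22.9]
ft_force: [0.1, 0.6, -3.1]
grip_width: 0.153
grasp_force: 59.7
```

```bash
python3 st.py
```

```text
14.6 marver torch xyz mm [-24.9  -0.3 101.2] yaw [ 1.7999e+02 -6.0000e-02  2.2940e+01] F torch [0.3 0.5] -3.1 M [ 0.01 -0.03 -0.02] grip 0.1533832976809391
```

Now small steps against the ejector, with the force read at each one.

Request:
step_arm(
  targets=[
    {"x": 0.08,"y": 0,"z": 0,"spin": 0,"jaw": 5},
    {"x": 0.08,"y": 0,"z": 0,"spin": 0,"jaw": 5},
    {"x": 0.08,"y": 0,"z": 0,"spin": 0,"jaw": 5},
    {"x": 0,"y": 0,"z": 0,"spin": 0,"jaw": 5},
  ],
)

```text
t: 15.1
ee_pos: [0.5146, -0.261, 0.1287]
orientation: [-179.9, 0.3, 22.8]
ft_force: [-5.1, -1.7, -1.6]
grip_width: 0.153
grasp_force: 59.9
```

```bash
python3 st.py
```

```text
15.1 marver torch xyz mm [-18.9  -0.6 100.5] yaw [-179.92    0.28   22.83] F torch [-5.3  0.4] -1.6 M [-0.42  1.15  0.04] grip 0.1528385130321996
```

Request:
step_arm(
  targets=[
    {"x": 0.06,"y": 0,"z": 0,"spin": 0,"jaw": 5},
    {"x": 0.04,"y": 0,"z": 0,"spin": 0,"jaw": 5},
    {"x": 0,"y": 0,"z": 0,"spin": 0,"jaw": 5},
  ],
)

```text
t: 15.48
ee_pos: [0.5179, -0.2596, 0.1286]
orientation: [-179.9, 0.3, 22.8]
ft_force: [-5.6, -1.9, -0.1]
grip_width: 0.152
grasp_force: 60.0
```

```bash
python3 st.py
```

```text
15.47 marver torch xyz mm [-15.3  -0.6 100.4] yaw [-179.91    0.31   22.81] F torch [-5.9  0.4] -0.1 M [-0.43  1.29  0.03] grip 0.15163571895655964
```

Request:
step_arm(
  targets=[
    {"x": 0.06,"y": 0,"z": 0,"spin": 0,"jaw": 5},
    {"x": 0.04,"y": 0,"z": 0,"spin": 0,"jaw": 5},
    {"x": 0,"y": 0,"z": 0,"spin": 0,"jaw": 5},
  ],
)

```text
t: 15.85
ee_pos: [0.5213, -0.2582, 0.1287]
orientation: [-179.9, 0.3, 22.8]
ft_force: [-7.0, -1.9, 1.1]
grip_width: 0.154
grasp_force: 60.2
```

```bash
python3 st.py
```

```text
15.85 marver torch xyz mm [-11.6  -0.6 100.5] yaw [-179.9     0.35   22.81] F torch [-7.1  1. ] 1.1 M [-0.47  1.43  0.04] grip 0.15416671317590272
```

Request:
step_arm(
  targets=[
    {"x": 0.05,"y": 0,"z": 0,"spin": 0,"jaw": 5},
    {"x": 0.03,"y": 0,"z": 0,"spin": 0,"jaw": 5},
    {"x": 0,"y": 0,"z": 0,"spin": 0,"jaw": 5},
  ],
)

```text
t: 16.23
ee_pos: [0.5239, -0.2571, 0.1287]
orientation: [-179.9, 0.4, 22.8]
ft_force: [-5.7, -1.1, 0.8]
grip_width: 0.155
grasp_force: 60.2
```

```bash
python3 st.py
```

```text
16.23 marver torch xyz mm [ -8.8  -0.6 100.5] yaw [-179.89    0.38   22.8 ] F torch [-5.7  1.2] 0.8 M [-0.51  1.49  0.04] grip 0.1547309362488529
```

Request:
step_arm(
  targets=[
    {"x": 0.05,"y": 0,"z": 0,"spin": 0,"jaw": 5},
    {"x": 0,"y": 0,"z": 0,"spin": 0,"jaw": 5},
  ],
)

```text
t: 16.48
ee_pos: [0.5257, -0.2563, 0.1287]
orientation: [-179.9, 0.4, 22.8]
ft_force: [-6.2, -1.0, 1.3]
grip_width: 0.153
grasp_force: 60.2
```

```bash
python3 st.py
```

```text
16.48 marver torch xyz mm [ -6.9  -0.6 100.5] yaw [-179.89    0.39   22.8 ] F torch [-6.2  1.5] 1.3 M [-0.46  1.54  0.05] grip 0.1534553849374316
```

Request:
step_arm(
  targets=[
    {"x": 0.03,"y": 0,"z": 0,"spin": 0,"jaw": 5},
    {"x": 0,"y": 0,"z": 0,"spin": 0,"jaw": 5},
  ],
)

```text
t: 16.73
ee_pos: [0.5266, -0.2559, 0.1286]
orientation: [-179.9, 0.4, 22.8]
ft_force: [-7.3, -2.0, 1.2]
grip_width: 0.152
grasp_force: 60.2
```

```bash
python3 st.py
```

```text
16.73 marver torch xyz mm [ -5.8  -0.6 100.4] yaw [-179.89    0.4    22.79] F torch [-7.5  0.9] 1.2 M [-0.45  1.61  0.06] grip 0.15229013938856756
```

Request:
step_arm(
  targets=[
    {"x": 0.03,"y": 0,"z": 0,"spin": 0,"jaw": 5},
    {"x": 0,"y": 0,"z": 0,"spin": 0,"jaw": 5},
  ],
)

```text
t: 16.98
ee_pos: [0.5277, -0.2555, 0.1287]
orientation: [-179.9, 0.4, 22.8]
ft_force: [-7.6, -2.0, 1.1]
grip_width: 0.152
grasp_force: 60.3
```

```bash
python3 st.py
```

```text
16.98 marver torch xyz mm [ -4.7  -0.6 100.5] yaw [-179.89    0.41   22.78] F torch [-7.8  1.1] 1.1 M [-0.46  1.63  0.03] grip 0.1517560384054595
```

Request:
step_arm(
  targets=[
    {"x": 0.03,"y": 0,"z": 0,"spin": 0,"jaw": 5},
    {"x": 0,"y": 0,"z": 0,"spin": 0,"jaw": 5},
  ],
)

```text
t: 17.23
ee_pos: [0.5282, -0.2553, 0.1287]
orientation: [-179.9, 0.5, 22.8]
ft_force: [-6.9, -2.0, 1.5]
grip_width: 0.153
grasp_force: 60.4
```

```bash
python3 st.py
```

```text
17.23 marver torch xyz mm [ -4.2  -0.6 100.5] yaw [-179.87    0.49   22.77] F torch [-7.1  0.9] 1.5 M [-0.52  1.86  0.03] grip 0.15275852346721086
```

Request:
step_arm(
  targets=[
    {"x": 0.03,"y": 0,"z": 0,"spin": 0,"jaw": 5},
    {"x": 0,"y": 0,"z": 0,"spin": 0,"jaw": 5},
  ],
)

```text
t: 17.48
ee_pos: [0.5282, -0.2553, 0.1288]
orientation: [-179.8, 0.6, 22.8]
ft_force: [-10.6, -2.2, 3.7]
grip_width: 0.153
grasp_force: 60.7
```

```bash
python3 st.py
```

```text
17.48 marver torch xyz mm [ -4.1  -0.6 100.6] yaw [-179.84    0.6    22.75] F torch [-10.6   2.1] 3.7 M [-0.56  2.29  0.11] grip 0.15292194416681726
```

Request:
step_arm(
  targets=[
    {"x": 0.03,"y": 0,"z": 0,"spin": 0,"jaw": 5},
    {"x": 0,"y": 0,"z": 0,"spin": 0,"jaw": 5},
  ],
)

```text
t: 17.73
ee_pos: [0.5283, -0.2553, 0.1288]
orientation: [-179.8, 0.7, 22.7]
ft_force: [-12.7, -3.2, 6.2]
grip_width: 0.153
grasp_force: 60.9
```

```bash
python3 st.py
```

```text
17.73 marver torch xyz mm [ -4.   -0.6 100.6] yaw [-179.8     0.72   22.73] F torch [-12.9   2. ] 6.2 M [-0.59  2.69  0.09] grip 0.15281677866126853
```

The stops are felt at x≈−4 mm, which puts home at about −6.5 mm, as the pad measurement suggested. I'll ease back and check that the catch holds.

Request:
step_arm(
  targets=[
    {"x": -0.08,"y": 0,"z": 0,"spin": 0,"jaw": 5},
    {"x": -0.06,"y": 0,"z": 0,"spin": 0,"jaw": 5},
    {"x": -0.06,"y": 0,"z": 0,"spin": 0,"jaw": 5},
    {"x": 0,"y": 0,"z": 0,"spin": 0,"jaw": 5},
  ],
)

```text
t: 18.23
ee_pos: [0.5253, -0.2565, 0.1286]
orientation: [-179.9, 0.2, 22.8]
ft_force: [-4.7, -2.0, -2.7]
grip_width: 0.157
grasp_force: 59.8
```

```bash
python3 st.py
```

```text
18.23 marver torch xyz mm [ -7.3  -0.6 100.4] yaw [-179.94    0.22   22.83] F torch [-5.1 -0. ] -2.7 M [-0.58  1.26 -0.  ] grip 0.1573730210682405
```

Request:
step_arm(
  targets=[
    {"x": -0.06,"y": 0,"z": 0,"spin": 0,"jaw": 5},
    {"x": 0,"y": 0,"z": 0,"spin": 0,"jaw": 5},
  ],
)

```text
t: 18.48
ee_pos: [0.5251, -0.2564, 0.1288]
orientation: [180.0, 0.0, 22.9]
ft_force: [-1.0, -1.8, -6.7]
grip_width: 0.152
grasp_force: 59.2
```

```bash
python3 st.py
```

```text
18.48 marver torch xyz mm [ -7.4  -0.5 100.6] yaw [179.99   0.    22.91] F torch [-1.7 -1.3] -6.7 M [-0.63  0.45 -0.02] grip 0.15247034182161412
```

The catch holds: the command went back 2.4 mm, the marver moved 0.1 mm, and the ejector load has passed to the tooth. Now I'll let go and rise.

Request:
step_arm(
  targets=[
    {"x": 0,"y": 0,"z": 0,"spin": 0,"jaw": 20},
    {"x": 0,"y": 0,"z": 0,"spin": 0,"jaw": 40},
    {"x": 0,"y": 0,"z": 0,"spin": 0,"jaw": 45},
    {"x": 0,"y": 0,"z": -0.2,"spin": 0,"jaw": 45},
    {"x": 0,"y": 0,"z": -0.5,"spin": 0,"jaw": 45},
  ],
)

```text
t: 19.1
ee_pos: [0.5246, -0.2558, 0.1571]
orientation: [-179.9, 0.1, 22.9]
ft_force: [-0.6, -1.1, 0.2]
grip_width: 0.525
grasp_force: 0.0
```

Request:
step_arm(
  targets=[
    {"x": 0,"y": 0,"z": -1,"spin": 0,"jaw": 45},
    {"x": -0.5,"y": 0,"z": -1,"spin": 0,"jaw": 45},
    {"x": -1,"y": 0,"z": -0.5,"spin": 0,"jaw": 45},
    {"x": -0.5,"y": 0,"z": 0,"spin": 0,"jaw": 45},
    {"x": 0,"y": 0,"z": 0,"spin": 0,"jaw": 45},
  ],
)

```text
t: 19.73
ee_pos: [0.4498, -0.2883, 0.2566]
orientation: [-180.0, 0.1, 22.7]
ft_force: [-0.1, -0.3, -0.7]
grip_width: 0.526
grasp_force: 0.0
```

Run:
```python
from h import *
im,c=save('wrist','w9')
y=np.radians(22.8);R=np.array([[np.cos(y),-np.sin(y)],[np.sin(y),np.cos(y)]]);o=np.array([.5447,-.2477])
for d in(-.007,-.02,):
  print(d,[np.round(proj(c,[*(o+R@[a+d,b]),z])).tolist() for a,b,z in((.008,.03,.132),(.008,-.03,.132),(-.034,.032,.122))])
print(robot.observe()['ee_pos'])
u,v=proj(c,[*o,.12]).astype(int);u0,v0=max(0,u-100),max(0,v-90);print(u0,v0)
cv2.imwrite('pics/w9c.png',cv2.resize(im[v0:v0+200,u0:u0+200],None,fx=3,fy=3,interpolation=cv2.INTER_CUBIC))
```

```text
-0.007 [[286.0, 69.0], [356.0, 69.0], [287.0, 119.0]]
-0.02 [[287.0, 85.0], [356.0, 85.0], [287.0, 133.0]]
[ 0.45097439 -0.28700317  0.25617932]
221 0
```

View pics/w9c.png

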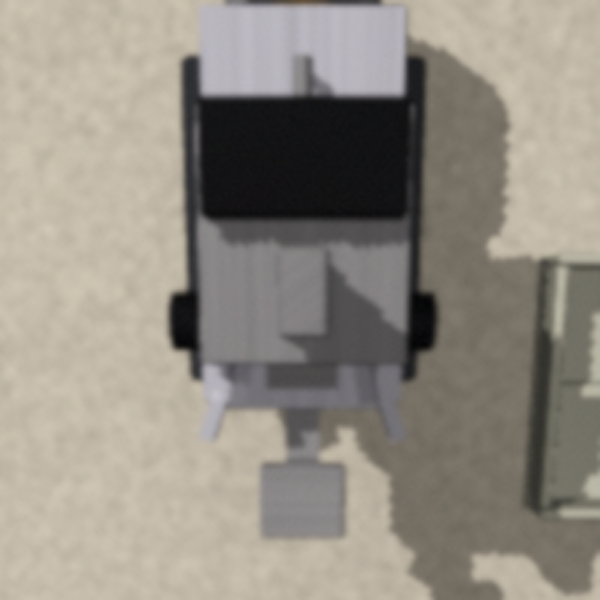

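The picture shows the marver home in the torch. The graphite rear edge is at v≈217/3≈72 (69 expected when latched, 85 if popped out), and the tail is at 363/3≈121 (119 expected). The catch tooth is visible behind the foot at (300,375), and the gripper is clear. I'm handing in.

```bash
python3 -c "
from workcell import robot
print(robot.hand_in())"
```

```text
the job is handed in; nothing more can be done
None
```

The marver is latched in the torch's dovetail and released. The catch held when I pulled back on it, the slide-in force read about 13 N at most, and I handed the job in at about 20 s; no verdict was returned.

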